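Close a cam-screw vice with a slot key

ROBOT

A 7-joint arm with a two-finger parallel gripper is mounted at the origin on a cart in front of the work surface, level with it; the furniture and walls round the work are solid. World frame = base frame: x ahead of the robot, y to its left, z up, the work surface at z = 0. Lengths are in mm, angles in rad, forces in N, time in s.
With the tool pointing down it reaches from about 400 to 875 mm from the base axis. Payload 4.4 kg.
Tool frame: the origin (TCP) lies at the very end of the fingers, on their centre line; the grasp point (between the pads) lies 19 mm behind it; x points along the fingers, z is the direction in which the jaws open and shut, and the axes are right-handed (so a half turn about x gives the same grasp; the last joint's range is limited). The gripper opens to 85 mm and grips with 20 to 120 N. Pads are 22 mm wide; open, the fingers measure 114 mm over their backs; the gripper's body (76 mm by 85 mm) begins 54 mm behind the grasp point. The pads swing forward as they close: fully open they stand 13 mm farther back than shut.
Start: joints at [-1.256, 0.628, 0.038, 1.517, -0.027, 0.996, -0.02], TCP at [241.559, 603.463, 231.313] pointing down, gripper open.
Joint ranges: [-3.06, 3.06], [-0.37, 2.12], [-1.25, 1.32], [0.18, 2.47], [-1.1, 4.24], [0.23, 1.98], [-2.94, 2.94]. Speed limits (rad/s): [2.57, 2.57, 3.14, 3.14, 3.14, 3.14, 3.14].

INTERFACE

Orientations are given as [roll, pitch, yaw] about the fixed x, y, z axes, in that order (R = Rz(yaw) Ry(pitch) Rx(roll)).
In Python, from cell import ctrl gives the robot as it stands.
- The arm moves only by the shell command python3 -m inch 'ROWS'. ROWS is JSON, a list of rows, each a list of 5 numbers: the shift along the tool's x, y, z in cm, then the turn about the tool's x in degrees, then the finger opening in cm, from 0 to 8.54. A call has 1 to 20 rows; each row shifts and turns the pose as measured when the row begins, along the tool's axes as they then stand; what a row does not reach is not made up. A row lasts 1/8 s, in which the tool goes at most 62.5 mm and 10.7 degrees, less where a joint would pass 70% of its speed; a pose out of reach is approached as far as the arm can. A call with a gripper value outside its range is refused whole. The fingers move at their own pace and stop on an object; the grip force is fixed at half the most. Time passes only in rows, so rows that do not move let the fingers close. It gives the time, the measured TCP pose, the force and the opening at its end, in the units of the state.
- ctrl.read_state(): the state, without advancing time (a new reading comes with each control period).
- ctrl.get_image(name): name is "scene" or "top" or "wrist"; returns a dict with "frame" (420x560x3 uint8, red, green, blue), "z_map" (420x560 float32, mm along the optical axis (not along the pixel's ray), 0 where there is no reading), "K" (3x3 intrinsics, pixels), "k1" (the pictures are not rectified: a ray, as slopes to the right and down, at radius r is drawn at 1 + k1 r^2 times it, then the intrinsics apply), "eye" and "orientation" of the camera in the world; the wrist camera has in their place "mount" (4x4, takes a point from camera to tool coordinates, whose origin is the TCP and whose axes are the tool frame's). Camera axes: x right, y down, z forward; pixel columns grow to the right and rows downward; lengths in mm; the calibration is good to about 2 mm. A picture is of the moment at which its call begins: read the wrist's pose just before it.
- ctrl.finish_job(): hands the job in, once; it reports no verdict.
Trained networks look in the newest picture that a camera, given by its name, has taken for a name from the list of things; names that differ only in an ending like _2 or _b are one class to them, and where a whole thing is asked for, a point or a joint stands for the part that bears it (a point fixed in the world has none). Each returns a list of dicts, best first, with "confidence" (0 to 1); they miss things now and then, are a little off and sometimes report something else, mostly with a low value. They report only what shows in the picture. A call takes as long as a camera call.
- ctrl.look_for(camera, label): "box" ([centre column, centre row, width, height] as shares, 0 to 1, of the picture: columns of its width, rows of its height, round what is visible of it).
- ctrl.pinpoint(camera, label): "xy" ([column, row] as shares, 0 to 1, of the picture: columns of its width, rows of its height: a listed point, or the origin of a listed thing).
The state is a dict: "clock": time; "qpos": joint angles; "qd": joint speeds; "tau": joint torques, N m; "eef_pos": TCP position; "tool_rot": TCP orientation; "force": force on the tool from outside, world axes, zero at the start; "torque": the same for the moment, N m; "width": finger opening in mm.
Only numpy, scipy, OpenCV 4.12 (cv2) and the standard library are available. Lean on these libraries where they do the work, as an engineer would, in place of code of your own. Each camera call takes 0.05 s, during which the arm holds its last target. There are 200 camera calls.

TASK

Tighten the little vice on the heatsink: take the slot key from its black stand, set it in the vice's slotted screw and turn the screw clockwise to its stop, in two bites: about half-way, let go of the key so that it stands by itself in the screw, then take it afresh and finish. Then put the key back upright in its stand, with the blade fully in the pocket. Touch the vice only with the key, not with the fingers.

Things in the scene. Friction and masses are not known exactly. Their poses are not given: they have to be found in the camera images.
- vice: Small bench vice fixed to the table: aluminium base 150 x 90 x 10 mm, a heatsink lying between a fixed dark jaw and a sliding steel jaw, and a dark block with the slotted screw on it; nothing on it is taller than 40 mm. Origin: centre of the underside; own x runs from the jaws to the screw (the screw's axis is at own x = +36 mm, y = 0), z up.
- screw_top (a point): Centre of the flat top of the steel screw head, 40 mm above the table. The head is 36 mm across with a straight slot in the middle, 7 mm wide, 26 mm long, 14 mm deep, closed at both ends, with bevelled mouth. z points up along the screw's axis; the slot runs along this point's own y; the point turns with the screw.
- clamp_screw (a joint): Angle of the screw in rad: 0 is fully loose, grows as it is turned clockwise seen from above, and 2.5 is the hard stop (tight). Starts between 0 and 0.4. It turns stiffly (0.1 N m), stays where it is left, and draws the sliding jaw in.
- key_handle (a point): Centre of the dark square handle (24 x 24 x 50 mm, faces across own x and own y, to be taken across either pair) of the loose steel slot key, 80 mm tall, 0.10 to 0.20 kg, starting upright in its stand. Own z points up from blade to handle. Seated, this point is 45 mm above the screw's or stand's top and the key stands by itself.
- stand_top (a point): Centre of the top face of the key stand, a black block 60 x 60 x 18 mm fixed to the table. In it a slot pocket 10 mm wide (along own x), 26 mm long (along own y) and 14 mm deep, in which the key's blade stands; z up.
- slot_key: The slot key; origin at its blade tip, 55 mm below key_handle, same axes. Below the handle: a shank of 14 mm diameter, a 30 mm collar with flat underside 10 mm above the tip (it rests on the screw head or stand), and the blade: 4 mm thick along own x (2 mm at the tip), 20 mm wide along own y. In the screw's slot it has about 0.15 rad of play either way.

How it is judged (in metres and radians):
On the way, in this order (a step that is already met when the one before it is completed fails the run):
1. the key's blade is in the slot of the still loose screw (horizontal distance between key_handle and screw_top below 0.006 m and z of key_handle in the frame of screw_top between 0.04 and 0.05 m and angle between key_handle's own z axis and vertical below 0.15 rad and value of joint clamp_screw below 0.7 rad), for 0.1 s.
2. the screw is part turned and the key stands in it by itself, let go (horizontal distance between key_handle and screw_top below 0.006 m and z of key_handle in the frame of screw_top between 0.04 and 0.05 m and angle between key_handle's own z axis and vertical below 0.15 rad and value of joint clamp_screw between 0.8 and 2 rad and contact force between the fingers and slot_key below 0.2 N), for 0.2 s.
3. the screw is tight, turned with the key in its slot (horizontal distance between key_handle and screw_top below 0.006 m and z of key_handle in the frame of screw_top between 0.04 and 0.05 m and angle between key_handle's own z axis and vertical below 0.15 rad and value of joint clamp_screw above 2.3 rad), for 0.1 s.
At the end, for the whole second after the job is handed in: The screw is at its stop (within 0.2 rad), and the key stands released and still in its stand: upright within 0.15 rad, handle centre within 8 mm of the stand's centre and 40 to 50 mm above its top (blade in the pocket) (horizontal distance between key_handle and stand_top below 0.008 m and z of key_handle in the frame of stand_top between 0.04 and 0.05 m and angle between key_handle's own z axis and vertical below 0.15 rad and value of joint clamp_screw above 2.3 rad and linear speed of slot_key below 0.02 m/s and contact force between the fingers and slot_key below 0.2 N); the robot touches nothing.
It fails at once if the fingers press on the vice or its screw (contact force between the fingers and vice above 3 N).
It also fails if it takes over 51 s, if anything falls off the work surface, if the arm or the gripper's body presses on something with over 40 N, if the wrist force passes 120 N, or if a joint passes its speed limit or range.

## Working session

There is one attempt and no reset: what is moved stays moved. The work goes in short steps, Python scripts to look and compute and a shell command to move; the robot and the scene stay as the last step left them, time stands still between calls to the robot, and variables do not carry over. Pictures are saved under pics/ and viewed, about 8 in all and at most 12, crops included, and the job is handed in when it is done.

```bash
ls; mkdir -p pics; cat > h.py <<'E'
import numpy as np, cv2
from cell import ctrl
from scipy.spatial.transform import Rotation as R
def cam(name):
    s=ctrl.read_state(); im=ctrl.get_image(name)
    if 'mount' in im:
        T=np.eye(4); T[:3,:3]=R.from_euler('xyz',s['tool_rot']).as_matrix(); T[:3,3]=s['eef_pos']
        T=T@np.array(im['mount'])
    else:
        T=np.eye(4); o=np.array(im['orientation']); T[:3,:3]=o if o.shape==(3,3) else R.from_euler('xyz',o).as_matrix(); T[:3,3]=im['eye']
    return im,T
def ray(im,T,u,v):
    K=np.array(im['K']); d=np.array([(u-K[0,2])/K[0,0],(v-K[1,2])/K[1,1]]); p=d.copy()
    for _ in range(20): p=d/(1+im['k1']*(p@p))
    return T[:3,3],T[:3,:3]@np.array([p[0],p[1],1])
def onz(im,T,u,v,z):
    o,d=ray(im,T,u,v); return o+d*(z-o[2])/d[2]
def depth(im,T,u,v):
    o,d=ray(im,T,u,v); return o+d*im['z_map'][int(v),int(u)]
def save(im,n): cv2.imwrite('pics/'+n,im['frame'][:,:,::-1])
E
python3 - <<'E'
from h import *
s=ctrl.read_state(); print({k:np.round(v,3) for k,v in s.items()})
out=[]
for c in ['scene','top','wrist']:
    im,T=cam(c); out.append(im['frame']); print(c,im.get('orientation'),im.get('eye'),np.round(T,2).tolist(),im['k1'])
    for l,z in [('vice',0),('screw_top',40),('key_handle',63),('stand_top',18)]:
        for r in ctrl.pinpoint(c,l)[:2]:
            u,v=r['xy'][0]*560,r['xy'][1]*420
            print(l,round(r['confidence'],2),round(u),round(v),np.round(onz(im,T,u,v,z),1),np.round(depth(im,T,u,v),1))
f=np.vstack([np.hstack(out[:2]),np.hstack([out[2],out[2]*0])])
cv2.imwrite('pics/a.png',cv2.resize(f[:,:,::-1],(800,600)))
E
```

```text
pics
{'clock': np.float64(0.0), 'qpos': array([-1.256,  0.629,  0.038,  1.518, -0.027,  0.996, -0.02 ]), 'qd': array([-0.001,  0.   ,  0.001,  0.001,  0.   ,  0.002,  0.001]), 'tau': array([ 0.0000e+00, -5.6341e+01,  1.2260e+00, -1.9345e+01,  1.1000e-02,
        1.1000e-02, -0.0000e+00]), 'eef_pos': array([241.326, 602.878, 230.402]), 'tool_rot': array([-3.118,  1.569, -1.928]), 'force': array([-0.54 , -0.759,  0.093]), 'torque': array([ 0.059, -0.026,  0.003]), 'width': np.float64(85.35)}
scene [-2.27423051 -0.00655059 -0.44317274] [ 180.23663372 -411.49036312  648.62859745] [[0.9, -0.27, 0.33, 180.24], [-0.43, -0.59, 0.69, -411.49], [0.01, -0.76, -0.65, 648.63], [0.0, 0.0, 0.0, 1.0]] -0.06264667839655277
vice 0.86 323 273 [491.8 106.9   0. ] [480.1  87.4  24.3]
screw_top 0.65 347 249 [531.3 105.2  40. ] [534.  109.   35.5]
key_handle 0.65 224 196 [391.4 283.9  63. ] [389.3 277.   68.8]
stand_top 0.56 224 212 [392.5 295.5  18. ] [388.9 283.7  28.6]
top [-2.95447363 -0.02986111 -1.56927982] [315.91444372 207.00844813 920.30026712] [[0.0, -0.98, 0.19, 315.91], [-1.0, -0.01, -0.03, 207.01], [0.03, -0.19, -0.98, 920.3], [0.0, 0.0, 0.0, 1.0]] -0.09116580570302381
vice 0.83 313 206 [492.8 111.8   0. ] [490.6 112.9  11.2]
screw_top 0.77 313 184 [526.7 115.4  40. ] [530.3 113.8  25.2]
key_handle 0.81 213 255 [393.  293.5  63. ] [390.5 290.7  90.8]
stand_top 0.89 216 259 [389.5 291.9  18. ] [383.8 285.3  88. ]
wrist None None [[0.37, 0.9, 0.24, 180.97], [0.93, -0.36, -0.1, 627.25], [0.0, 0.26, -0.97, 372.48], [0.0, 0.0, 0.0, 1.0]] -0.08265426096010212
key_handle 0.86 77 409 [391.8 291.6  63. ] [387.4 298.6  69.5]
```

View pics/a.png

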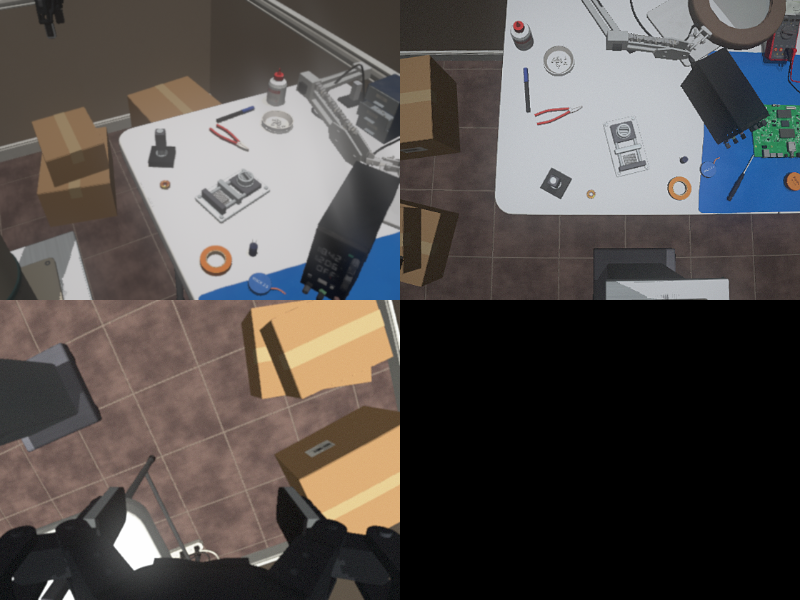

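Scene: key in stand at about (391,291), vice about (492,110), screw about (530,113); all three views agree. Next I work out the shift to a point above the key.

```bash
cat >> h.py <<'E'
def tool():
    s=ctrl.read_state(); M=R.from_euler('xyz',s['tool_rot']).as_matrix(); return s,np.array(s['eef_pos']),M
def goto(p,yaw=None):
    "shift in tool axes (cm) and turn (deg) to p; yaw = world angle of jaw axis z (mod 90)"
    s,e,M=tool(); d=M.T@(np.array(p)-e)/10
    print('tcp',np.round(e,1),'jaw yaw',round(np.degrees(np.arctan2(M[1,2],M[0,2])),1),'xdir',np.round(M[:,0],3),'w',round(float(s['width']),1),'F',np.round(s['force'],1),'q7',np.round(s['qpos'][6],2),'t',round(float(s['clock']),2))
    print('shift cm',np.round(d,2))
    if yaw is not None:
        t=yaw-np.degrees(np.arctan2(M[1,2],M[0,2])); print('turn about x (deg), mod 90:',np.round((-t+45)%90-45,1))
E
python3 - <<'E'
from h import *
s,e,M=tool(); print(np.round(M,2)); goto([391,291,190])
E
```

```text
[[-0.   -0.93  0.37]
 [ 0.    0.37  0.93]
 [-1.    0.    0.  ]]
tcp [241.5 603.5 231.3] jaw yaw 68.2 xdir [-0.  0. -1.] w 85.6 F [-0.2  0.7  0. ] q7 -0.02 t 0.75
shift cm [  4.13 -25.49 -23.45]
```

```bash
python3 -m inch '[[0.4,-2.5,-2.3,0,8.5],[0.4,-2.5,-2.3,0,8.5],[0.4,-2.5,-2.3,0,8.5],[0.4,-2.5,-2.3,0,8.5],[0.4,-2.5,-2.3,0,8.5],[0.4,-2.5,-2.3,0,8.5],[0.4,-2.5,-2.3,0,8.5],[0.4,-2.5,-2.3,0,8.5],[0.4,-2.5,-2.3,0,8.5],[0.4,-2.5,-2.3,0,8.5],[0,0,0,0,8.5]]'
python3 - <<'E'
from h import *
im,T=cam('wrist')
for l,z in [('key_handle',63),('stand_top',18),('screw_top',40),('vice',0)]:
    for r in ctrl.pinpoint('wrist',l)[:2]:
        u,v=r['xy'][0]*560,r['xy'][1]*420
        print(l,round(r['confidence'],2),round(u),round(v),np.round(onz(im,T,u,v,z),1),np.round(depth(im,T,u,v),1))
save(im,'b.png'); goto([391,291,190])
E
```

```text
clock: 2.12
eef_pos: [393.6, 289.6, 190.6]
tool_rot: [-0.221, 1.565, 0.97]
force: [-0.1, -0.5, -0.8]
width: 85.1
key_handle 0.82 281 201 [394.9 289.1  63. ] [389.  291.3  88.5]
key_handle 0.67 159 331 [464.6 145.6  63. ] [384.3 247.3 226.5]
stand_top 0.74 282 190 [396.3 289.9  18. ] [385.3 293.8  71.7]
screw_top 0.88 169 380 [531.2 113.3  40. ] [370.  275.1 276.7]
vice 0.87 159 333 [497.3 106.    0. ] [385.3 246.5 225.6]
tcp [391.8 293.8 190.8] jaw yaw 68.7 xdir [ 0.003  0.007 -1.   ] w 85.0 F [0.4 0.5 0.4] q7 0.52 t 2.38
shift cm [ 0.08 -0.03 -0.3 ]
```

View pics/b.png

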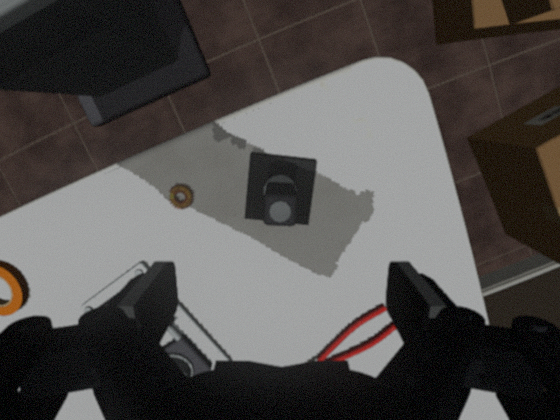

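The stand's black square is at (247–316, 153–224), with the key's handle top near (280,210). Now I'll extract the orientations by depth segmentation.

```bash
python3 - <<'E'
from h import *
E=[]
for i in range(3):
    im,T=cam('wrist'); s,e,M=tool(); E.append(e)
print(np.round(E,1))
K=np.array(im['K']); Z=im['z_map']
uu,vv=np.meshgrid(np.arange(230,335),np.arange(135,245))
P=np.array([depth(im,T,u,v) for u,v in zip(uu.ravel(),vv.ravel())])
c=im['frame'][vv.ravel(),uu.ravel()].astype(int).sum(1)
print(np.histogram(P[:,2],bins=np.arange(-10,110,6)))
for lo,hi,zz in [(80,97,88),(10,27,18)]:
    m=(P[:,2]>lo)&(P[:,2]<hi)&(c<330 if zz==18 else True)
    Q=np.array([onz(im,T,u,v,zz)[:2] for u,v in zip(uu.ravel()[m],vv.ravel()[m])]).astype(np.float32)
    r=cv2.minAreaRect(Q); print(zz,m.sum(),r)
cv2.imwrite('pics/c.png',cv2.resize(im['frame'][135:245,230:335,::-1],None,fx=5,fy=5,interpolation=cv2.INTER_CUBIC))
E
```

```text
[[391.8 293.7 190.8]
 [391.8 293.6 190.7]
 [391.9 293.4 190.7]]
(array([   1, 7005,   54,   54, 2840,  175,    0,    0,   27,   42,   48,
         44,   52,   54,   53,  324,  740,    0,    0]), array([-10,  -4,   2,   8,  14,  20,  26,  32,  38,  44,  50,  56,  62,
        68,  74,  80,  86,  92,  98, 104]))
88 1064 ((394.0708923339844, 288.9049377441406), (23.5124454498291, 24.46055793762207), 67.6591567993164)
18 3049 ((395.09637451171875, 288.4964294433594), (59.771820068359375, 60.63662338256836), 61.94247817993164)
```

View pics/c.png

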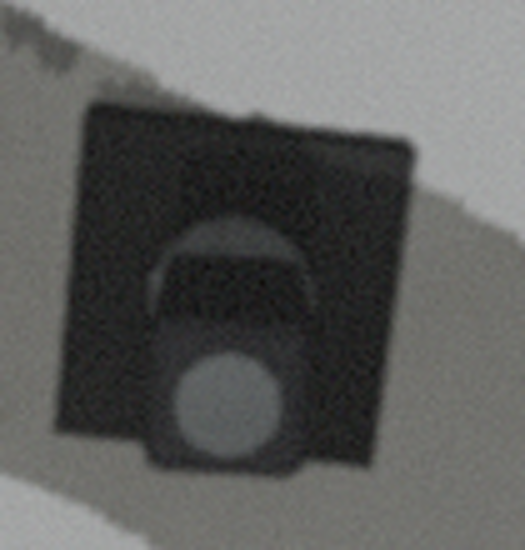

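The key's handle top is at (394,289), yaw ≈ 68° (jaws at 68.7°), and the stand's yaw is ≈ 62°, so sizes check out. Going down to grasp.

```bash
python3 -m inch '[[1.5,-0.4,-0.36,0,5.5],[2,0,0,0,5.5],[2,0,0,0,5.5],[2,0,0,0,5.5],[2,0,0,0,5.5],[2,0,0,0,5.5],[2,0,0,0,5.5],[1,0,0,0,5.5],[0,0,0,0,5.5]]'
python3 - <<'E'
from h import *
goto([394.3,288.8,46],67)
im,T=cam('wrist'); save(im,'d.png')
E
```

```text
clock: 3.65
eef_pos: [394.6, 295.6, 42.1]
tool_rot: [-0.139, 1.558, 1.067]
force: [-0.5, 0.2, 0.0]
width: 55.1
tcp [394.6 295.6  42.1] jaw yaw 69.1 xdir [ 0.006  0.011 -1.   ] w 55.1 F [-0.5  0.2  0. ] q7 0.54 t 3.65
shift cm [-0.4  -0.22 -0.64]
turn about x (deg), mod 90: 2.1
```

View pics/d.png

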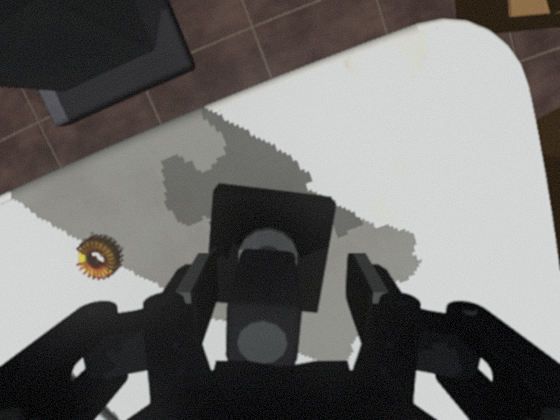

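The handle (px 232–300) lies left of the jaw centre (~277), matching the computed −6 mm along z. I'll correct that, then close.

```bash
python3 -m inch '[[-0.4,-0.22,-0.55,0,5.5],[0,0,0,0,5.5],[0,0,0,0,5.5]]'
python3 - <<'E'
from h import *
goto([394.3,288.8,46],67)
E
python3 -m inch '[[0,0,0,0,2],[0,0,0,0,1.5],[0,0,0,0,1.5],[0,0,0,0,1.5],[0,0,0,0,1.5]]'
python3 - <<'E'
from h import *
goto([394.3,288.8,46],67); print(tool()[0]['torque'])
E
```

```text
clock: 4.08
eef_pos: [395.9, 290.0, 48.5]
tool_rot: [-0.242, 1.555, 0.964]
force: [-0.1, -0.0, -0.2]
width: 54.8
tcp [395.9 290.   48.5] jaw yaw 69.1 xdir [ 0.009  0.013 -1.   ] w 54.8 F [-0.1 -0.  -0.2] q7 0.55 t 4.08
shift cm [ 0.25  0.11 -0.17]
turn about x (deg), mod 90: 2.1
clock: 4.7
eef_pos: [396.0, 290.0, 49.0]
tool_rot: [-0.252, 1.554, 0.954]
force: [0.1, -0.1, 1.4]
width: 23.3
tcp [396. 290.  49.] jaw yaw 69.1 xdir [ 0.01   0.014 -1.   ] w 23.3 F [ 0.1 -0.1  1.4] q7 0.55 t 4.7
shift cm [ 0.3   0.12 -0.18]
turn about x (deg), mod 90: 2.1
[-0.11219487  0.09827535  0.02506683]
```

```bash
python3 -m inch '[[-0.5,0,0,0,1.5],[-1,0,0,0,1.5],[-1,0,0,0,1.5],[-2,0,0,0,1.5],[-2.5,0,0,0,1.5],[-2.5,0,0,0,1.5],[-2,0,0,0,1.5],[0,0,0,0,1.5],[0,0,0,0,1.5]]'
python3 - <<'E'
from h import *
goto([394.3,288.8,166],67)
im,T=cam('wrist'); im2,T2=cam('scene'); 
for l,c,z in [('stand_top','wrist',18),('stand_top','scene',18),('key_handle','scene',180),('slot_key','scene',100)]:
    for r in ctrl.pinpoint(c,l)[:1]:
        u,v=r['xy'][0]*560,r['xy'][1]*420
        print(c,l,round(r['confidence'],2),round(u),round(v),np.round(onz(im if c=='wrist' else im2,T if c=='wrist' else T2,u,v,z),1))
b=cv2.resize(im2['frame'][90:260,160:300],(460,560))
cv2.imwrite('pics/e.png',cv2.resize(np.hstack([cv2.resize(im['frame'],(747,560)),b])[:,:,::-1],None,fx=.66,fy=.66))
E
```

```text
clock: 5.82
eef_pos: [394.3, 288.2, 171.0]
tool_rot: [-0.26, 1.553, 0.946]
force: [-0.3, -0.7, -1.5]
width: 23.4
tcp [394.3 288.2 171. ] jaw yaw 69.1 xdir [ 0.011  0.015 -1.   ] w 23.4 F [-0.3 -0.7 -1.5] q7 0.54 t 5.83
shift cm [0.5  0.03 0.05]
turn about x (deg), mod 90: 2.1
wrist stand_top 0.56 282 193 [396.9 290.4  18. ]
scene stand_top 0.77 220 213 [386.2 294.8  18. ]
scene key_handle 0.57 220 137 [395.4 287.7 180. ]
scene slot_key 0.73 221 163 [404.7 327.7 100. ]
```

View pics/e.png

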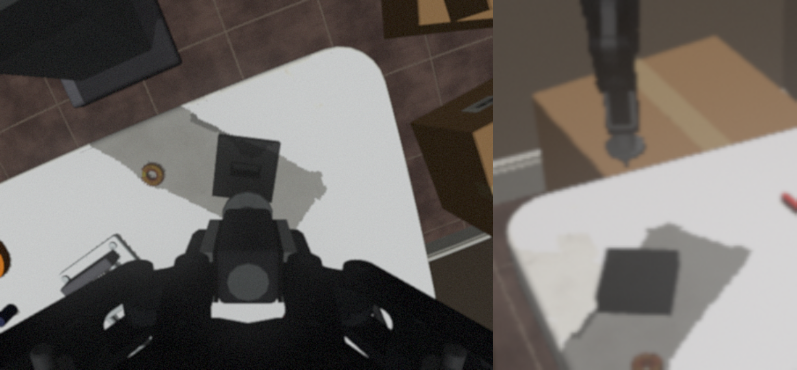

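The pocket's long axis lies along the jaw axis (image-horizontal), so the blade width lies along tool z. Next: above the screw.

```bash
python3 -m inch '[[0,-1.9,-1.15,0,1.5],[0,-1.9,-1.15,0,1.5],[0,-1.9,-1.15,0,1.5],[0,-1.9,-1.15,0,1.5],[0,-1.9,-1.15,0,1.5],[0,-1.9,-1.15,0,1.5],[0,-1.9,-1.15,0,1.5],[0,-1.9,-1.15,0,1.5],[0,-1.9,-1.15,0,1.5],[0,-1.9,-1.15,0,1.5],[0,0,0,0,1.5],[0,0,0,0,1.5]]'
python3 - <<'E'
from h import *
goto([530,113.5,171],67)
im,T=cam('wrist'); goto([530,113.5,171],67)
for l,z in [('screw_top',40),('vice',0)]:
    for r in ctrl.pinpoint('wrist',l)[:1]:
        u,v=r['xy'][0]*560,r['xy'][1]*420
        print(l,round(r['confidence'],2),round(u),round(v),np.round(onz(im,T,u,v,z),1),np.round(depth(im,T,u,v),1))
cv2.imwrite('pics/f.png',cv2.resize(im['frame'][60:330,120:440,::-1],(800,675))[:600])
E
```

```text
clock: 7.62
eef_pos: [532.4, 108.3, 163.6]
tool_rot: [0.328, 1.559, 1.537]
force: [-0.8, -0.3, -1.8]
width: 23.2
tcp [532.4 108.3 163.6] jaw yaw 69.2 xdir [ 0.     0.012 -1.   ] w 23.2 F [-0.8 -0.3 -1.8] q7 0.97 t 7.62
shift cm [-0.73  0.41  0.4 ]
turn about x (deg), mod 90: 2.2
tcp [532.4 108.2 163.7] jaw yaw 69.3 xdir [ 0.001  0.011 -1.   ] w 23.3 F [ 0.8 -1.8 -0.9] q7 0.97 t 7.67
shift cm [-0.73  0.42  0.41]
turn about x (deg), mod 90: 2.3
screw_top 0.91 287 198 [532.3 114.3  40. ] [536.  113.4  23.8]
vice 0.67 262 154 [497.1 106.2   0. ] [496.5 106.7   6.9]
```

View pics/f.png

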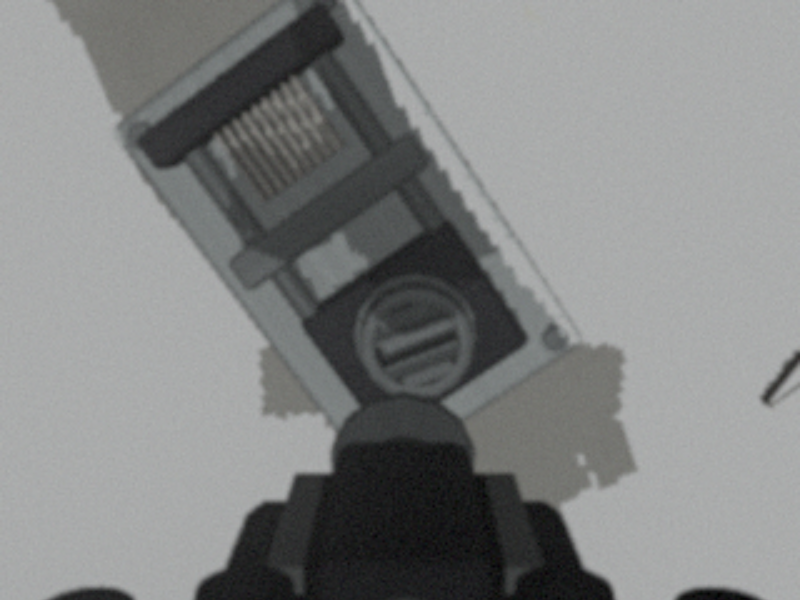

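The screw head centre is at view (416,336), i.e. px (286,194). The slot runs from view (380,352) to (460,325). I'll convert that to a world position and yaw.

```bash
python3 - <<'E'
from h import *
im,T=cam('wrist')
f=lambda x,y:onz(im,T,120+.4*x,60+.4*y,40)[:2]
print('c',f(416,336),'l',f(357,336),'r',f(475,336),'t',f(416,277),'b',f(416,397))
for a,b in [((380,355),(460,328)),((376,345),(462,318)),((388,361),(464,336))]:
    d=f(*b)-f(*a); print(np.linalg.norm(d),np.degrees(np.arctan2(d[1],d[0]))%180)
g=f(416,336); goto([g[0],g[1],140],np.degrees(np.arctan2(d[1],d[0])))
cv2.imwrite('pics/g.png',cv2.resize(im['frame'][165:230,250:325,::-1],None,fx=8,fy=8,interpolation=cv2.INTER_CUBIC))
E
```

```text
c [529.46836527 115.11439273] l [523.02785303  98.25623072] r [535.91514549 132.01182052] t [512.43307911 121.49773491] b [547.69791677 108.28677963]
25.902885267163537 88.23625444366294
27.564321354777096 86.94640638068871
24.589688750282225 87.82206234451917
tcp [532.7 108.4 164. ] jaw yaw 69.3 xdir [ 0.001  0.011 -1.   ] w 23.1 F [-0.2 -0.1 -0.9] q7 0.97 t 7.83
shift cm [2.41 0.53 0.49]
turn about x (deg), mod 90: -18.5
```

View pics/g.png

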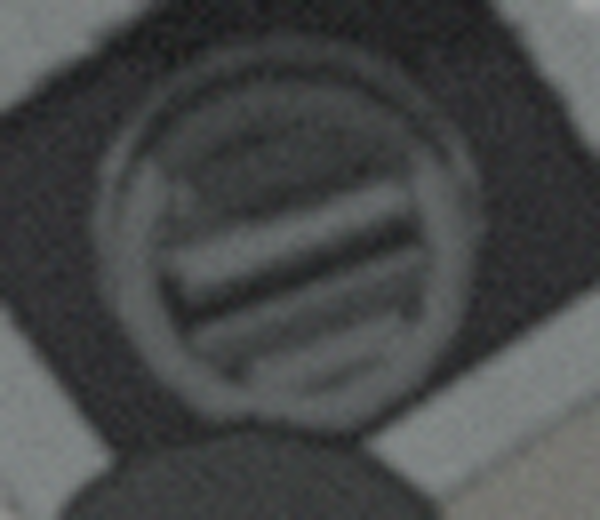

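```bash
python3 -m inch '[[0,0.25,0.25,-9.2,1.5],[0,0.25,0.25,-9.2,1.5],[1.5,0,0,0,1.5],[2,0,0,0,1.5],[1.5,0,0,0,1.5],[0,0,0,0,1.5],[0,0,0,0,1.5]]'
python3 - <<'E'
from h import *
im,T=cam('wrist')
goto([529.7,114.5,90],87.8)
s,e,M=tool(); print('key offset target:',np.round(np.array([529.7,114.5,90])-1.3*M[:,1],1))
for r in ctrl.pinpoint('wrist','screw_top')[:1]:
    u,v=r['xy'][0]*560,r['xy'][1]*420
    print(round(r['confidence'],2),round(u),round(v),np.round(onz(im,T,u,v,40),1))
cv2.imwrite('pics/h.png',cv2.resize(im['frame'][130:400,120:440,::-1],(800,675))[:600])
E
```

```text
clock: 8.7
eef_pos: [527.8, 117.5, 110.8]
tool_rot: [0.009, 1.56, 1.544]
force: [-0.0, 0.2, -1.2]
width: 23.3
tcp [527.7 117.6 110.9] jaw yaw 87.9 xdir [ 0.     0.011 -1.   ] w 23.3 F [ 0.9  0.8 -1.2] q7 1.19 t 8.75
shift cm [ 2.08 -0.21 -0.32]
turn about x (deg), mod 90: 0.1
key offset target: [531.  114.5  90. ]
0.86 275 228 [532.1 113.9  40. ]
```

View pics/h.png

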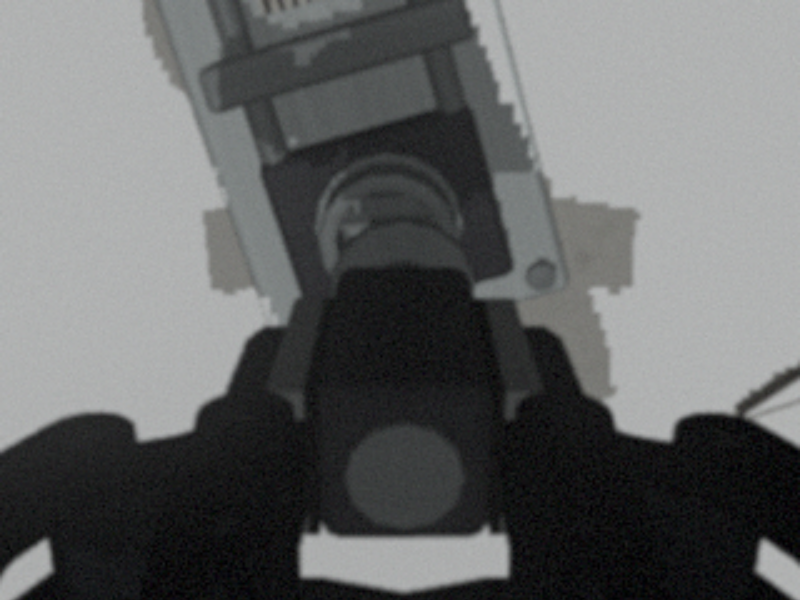

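The collar centre (view x≈403) is right of the head centre (≈390), matching the computed −3 mm. I'll check the key's axis along tool y from the handle-top disk at view (405,476).

```bash
python3 - <<'E'
from h import *
im,T=cam('wrist'); s,e,M=tool()
k=onz(im,T,120+.4*405,130+.4*476,e[2]+39); h=onz(im,T,120+.4*389.5,130+.4*227,40)
k2=onz(im,T,120+.4*402,130+.4*223,e[2]+14-55+14)  # collar far top edge
print('key top',k,'tcp',e,'tool offs',M.T@(k-e),'head',h,'collar edge',k2, 'Mz',M[:,2])
E
```

```text
key top [528.12323968 116.83912636 150.2407722 ] tcp [527.98961792 117.58067701 111.2407722 ] tool offs [-39.0057439   -0.18777879  -0.29057535] head [527.73798958 114.55240322  40.        ] collar edge [513.41360883 117.71828109  84.2407722 ] Mz [0.03582042 0.99929291 0.0114273 ]
```

```bash
python3 -m inch '[[0,-0.1,-0.3,0,1.5],[1.5,0,0,0,1.5],[1.2,0,0,0,1.5],[0,0,0,0,1.5]]'
python3 - <<'E'
from h import *
goto([529.2,114.6,71],87.8)
E
python3 -m inch '[[0.3,0,0,0,1.5],[0.3,0,0,0,1.5],[0,0,0,0,1.5]]'
python3 - <<'E'
from h import *
goto([529.2,114.6,71],87.8)
E
```

```text
clock: 9.35
eef_pos: [529.5, 114.5, 82.9]
tool_rot: [-0.17, 1.559, 1.364]
force: [-0.3, 0.8, -1.9]
width: 23.0
tcp [529.5 114.5  82.9] jaw yaw 87.9 xdir [ 0.002  0.012 -1.   ] w 23.0 F [-0.3  0.8 -1.9] q7 1.19 t 9.35
shift cm [ 1.19  0.03 -0.  ]
turn about x (deg), mod 90: 0.1
clock: 9.72
eef_pos: [529.8, 114.7, 76.4]
tool_rot: [-0.199, 1.559, 1.335]
force: [0.3, -0.1, -1.2]
width: 23.5
tcp [529.8 114.7  76.4] jaw yaw 87.9 xdir [ 0.003  0.012 -1.   ] w 23.5 F [ 0.3 -0.1 -1.2] q7 1.19 t 9.72
shift cm [ 0.54  0.06 -0.02]
turn about x (deg), mod 90: 0.1
```

No contact force with the tip about 4 mm below the mouth: the blade is entering. Continuing.

```bash
python3 -m inch '[[0.3,0,0,0,1.5],[0.2,0,0,0,1.5],[0,0,0,0,1.5]]'
python3 - <<'E'
from h import *
goto([529.2,114.6,71],87.8)
E
python3 -m inch '[[0.15,0,0,0,1.5],[0,0,0,0,1.5]]'
python3 - <<'E'
from h import *
goto([529.2,114.6,71],87.8); print(tool()[0]['torque'])
E
```

```text
clock: 10.1
eef_pos: [530.3, 115.0, 71.6]
tool_rot: [-0.289, 1.558, 1.246]
force: [0.9, 0.4, -0.9]
width: 23.0
tcp [530.3 115.   71.6] jaw yaw 87.9 xdir [ 0.004  0.012 -1.   ] w 23.0 F [ 0.9  0.4 -0.9] q7 1.19 t 10.1
shift cm [ 0.05  0.11 -0.04]
turn about x (deg), mod 90: 0.1
clock: 10.35
eef_pos: [530.5, 115.0, 71.1]
tool_rot: [-0.322, 1.558, 1.212]
force: [-0.2, -0.7, -1.0]
width: 23.1
tcp [530.5 115.   71.1] jaw yaw 87.9 xdir [ 0.005  0.012 -1.   ] w 23.1 F [-0.2 -0.7 -1. ] q7 1.19 t 10.35
shift cm [ 0.01  0.13 -0.04]
turn about x (deg), mod 90: 0.1
[-0.02732937  0.00174936 -0.01950132]
```

```bash
python3 -m inch '[[0.2,0,0,0,1.5],[0,0,0,0,1.5]]'
python3 - <<'E'
from h import *
goto([529.2,114.6,71],87.8); print(tool()[0]['torque'])
im,T=cam('scene'); 
for l,z in [('key_handle',85),('screw_top',40)]:
    for r in ctrl.pinpoint('scene',l)[:1]:
        u,v=r['xy'][0]*560,r['xy'][1]*420; print(l,round(r['confidence'],2),round(u),round(v),np.round(onz(im,T,u,v,z),1))
cv2.imwrite('pics/i.png',cv2.resize(im['frame'][160:290,270:420,::-1],None,fx=4,fy=4,interpolation=cv2.INTER_CUBIC))
E
```

```text
clock: 10.6
eef_pos: [530.7, 115.0, 71.2]
tool_rot: [-0.391, 1.558, 1.143]
force: [0.6, -0.1, -0.7]
width: 23.2
tcp [530.7 115.   71.2] jaw yaw 87.9 xdir [ 0.005  0.012 -1.   ] w 23.2 F [ 0.6 -0.1 -0.7] q7 1.18 t 10.6
shift cm [ 0.02  0.14 -0.04]
turn about x (deg), mod 90: 0.1
[ 0.02880624  0.05388084 -0.00260085]
key_handle 0.75 345 225 [528.4 112.   85. ]
screw_top 0.74 343 247 [527.9 110.6  40. ]
```

View pics/i.png

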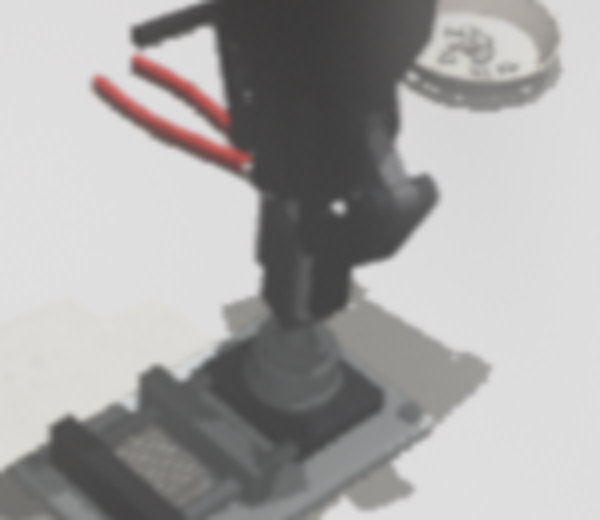

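The collar rests on the screw head (TCP z stays at 71 when pushed), so the key is seated. Starting bite 1.

```bash
python3 -m inch '[[0,0,0,9,1.5],[0,0,0,9,1.5],[0,0,0,9,1.5],[0,0,0,9,1.5],[0,0,0,0,1.5]]'
python3 - <<'E'
from h import *
goto([530.5,115,71],12); print(tool()[0]['torque'])
E
```

```text
clock: 11.38
eef_pos: [531.8, 114.5, 71.0]
tool_rot: [0.139, 1.557, 1.027]
force: [-0.6, 0.4, 5.0]
width: 23.0
tcp [531.8 114.5  71. ] jaw yaw 50.9 xdir [ 0.007  0.012 -1.   ] w 23.0 F [-0.6  0.4  5. ] q7 0.77 t 11.38
shift cm [-0.    0.13 -0.05]
turn about x (deg), mod 90: 38.9
[-0.1197003   0.18517375 -0.00690436]
```

```bash
python3 -m inch '[[0,0.06,-0.03,9,1.5],[0,0.05,-0.03,9,1.5],[0,0,0,9,1.5],[0,0,0,9,1.5],[0,0,0,0,1.5]]'
python3 - <<'E'
from h import *
goto([530.3,115,71],12); print(tool()[0]['torque'])
E
```

```text
clock: 12.0
eef_pos: [532.0, 114.0, 71.0]
tool_rot: [0.61, 1.557, 0.869]
force: [0.1, -0.5, 4.5]
width: 23.3
tcp [532. 114.  71.] jaw yaw 14.8 xdir [ 0.009  0.011 -1.   ] w 23.3 F [ 0.1 -0.5  4.5] q7 0.36 t 12.0
shift cm [-0.    0.14 -0.14]
turn about x (deg), mod 90: 2.8
[-0.16843661  0.15477221 -0.07515731]
```

```bash
python3 -m inch '[[0,0.1,-0.15,2,1.5],[0,0,0,0,1.5],[0,0,0,0,3],[0,0,0,0,5.5],[0,0,0,0,5.5],[0,0,0,0,5.5],[0,0,0,0,5.5]]'
python3 - <<'E'
from h import *
goto([530.3,115,71],12)
im,T=cam('wrist')
cv2.imwrite('pics/j.png',im['frame'][90:,60:500,::-1])
im,T=cam('scene')
for l,z in [('key_handle',85)]:
    for r in ctrl.pinpoint('scene',l)[:1]:
        u,v=r['xy'][0]*560,r['xy'][1]*420; print(l,round(r['confidence'],2),round(u),round(v),np.round(onz(im,T,u,v,z),1))
E
```

```text
clock: 12.88
eef_pos: [529.9, 114.8, 70.1]
tool_rot: [0.71, 1.557, 0.94]
force: [0.1, -0.3, 0.3]
width: 54.9
tcp [529.9 114.8  70.1] jaw yaw 13.2 xdir [ 0.008  0.011 -1.   ] w 54.9 F [ 0.1 -0.3  0.3] q7 0.34 t 12.88
shift cm [-0.09  0.01  0.04]
turn about x (deg), mod 90: 1.2
key_handle 0.91 343 224 [527.3 116.1  85. ]
```

View pics/j.png

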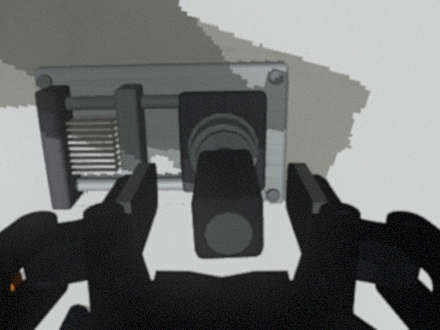

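The key stands by itself in the screw between the open fingers (handle at view (228,205), clear of both pads). Regrip and bite 2.

```bash
python3 -m inch '[[0,0,0,0,5.5],[0,0,0,0,1.5],[0,0,0,0,1.5],[0,0,0,0,1.5],[0,0,0,0,1.5],[0,0,0,0,1.5],[0,0,0,9,1.5],[0,0,0,9,1.5],[0,0,0,9,1.5],[0,0,0,9,1.5],[0,0,0,0,1.5]]'
python3 - <<'E'
from h import *
goto([530.3,115,71],12); print(tool()[0]['torque'])
E
```

```text
clock: 14.4
eef_pos: [530.9, 115.0, 70.2]
tool_rot: [1.247, 1.556, 0.833]
force: [1.5, -0.8, 0.7]
width: 23.3
tcp [530.9 115.   70.2] jaw yaw -23.8 xdir [ 0.01   0.011 -1.   ] w 23.3 F [ 1.5 -0.8  0.7] q7 -0.09 t 14.4
shift cm [-0.09 -0.02 -0.06]
turn about x (deg), mod 90: -35.8
[-0.1456531   0.00944808  0.04828512]
```

```bash
python3 -m inch '[[0,0,-0.05,9,1.5],[0,0,0,9,1.5],[0,0,0,0,1.5]]'; python3 -c "
from h import *
goto([530.3,115,71]); print(tool()[0]['torque'])"
python3 -m inch '[[0,0,0,7,1.5],[0,0,0,7,1.5]]'; python3 -c "
from h import *
goto([530.3,115,71]); print(tool()[0]['torque'])"
python3 -m inch '[[0,0,0,7,1.5]]'; python3 -c "
from h import *
goto([530.3,115,71]); print(tool()[0]['torque'])"
```

```text
clock: 14.78
eef_pos: [531.1, 114.9, 70.1]
tool_rot: [1.481, 1.555, 0.754]
force: [-0.2, -0.6, 0.1]
width: 23.2
tcp [531.1 114.9  70.1] jaw yaw -41.7 xdir [ 0.011  0.011 -1.   ] w 23.2 F [-0.2 -0.6  0.1] q7 -0.31 t 14.78
shift cm [-0.09 -0.05 -0.07]
[-0.06552759 -0.03552309  0.08231896]
clock: 15.02
eef_pos: [531.4, 114.8, 70.2]
tool_rot: [1.722, 1.555, 0.754]
force: [1.2, -0.2, -1.1]
width: 23.2
tcp [531.4 114.8  70.2] jaw yaw -55.4 xdir [ 0.012  0.011 -1.   ] w 23.2 F [ 1.2 -0.2 -1.1] q7 -0.49 t 15.03
shift cm [-0.09 -0.08 -0.08]
[-0.14199887 -0.20150944  0.39396789]
clock: 15.15
eef_pos: [531.7, 114.8, 70.2]
tool_rot: [1.813, 1.555, 0.728]
force: [1.0, -1.2, -1.9]
width: 23.3
tcp [531.7 114.8  70.2] jaw yaw -62.2 xdir [ 0.012  0.011 -1.   ] w 23.3 F [ 1.  -1.2 -1.9] q7 -0.58 t 15.15
shift cm [-0.08 -0.11 -0.08]
[-0.2522856  -0.3159748   1.25523717]
```

The turning torque jumped (0.08 → 0.39 → 1.26 N·m) after 142–150° in total, so the screw is at its stop. I'll hold briefly, back off to relieve the torque, and lift.

```bash
python3 -m inch '[[0,0,0,1,1.5],[0,0,0,-6,1.5],[0,0,0,-3,1.5]]'; python3 -c "
from h import *
goto([530.3,115,71]); print(tool()[0]['torque'])"
python3 -m inch '[[-0.3,0,0,0,1.5],[-0.5,0,0,0,1.5],[-0.7,0,0,0,1.5],[-1,0,0,0,1.5],[-2,0,0,0,1.5],[-2.5,0,0,0,1.5],[-2.5,0,0,0,1.5],[0,0,0,0,1.5]]'; python3 - <<'E'
from h import *
im,T=cam('wrist')
goto([394.3,288.8,171],62)
cv2.imwrite('pics/k.png',im['frame'][90:,60:500,::-1])
E
```

```text
clock: 15.52
eef_pos: [531.3, 114.9, 70.1]
tool_rot: [1.67, 1.556, 0.745]
force: [0.5, -0.7, 0.4]
width: 23.6
tcp [531.3 114.9  70.1] jaw yaw -53.1 xdir [ 0.011  0.01  -1.   ] w 23.6 F [ 0.5 -0.7  0.4] q7 -0.46 t 15.53
shift cm [-0.09 -0.07 -0.07]
[-0.10906062 -0.09621054  0.0412382 ]
clock: 16.52
eef_pos: [529.3, 113.5, 170.8]
tool_rot: [1.791, 1.555, 0.866]
force: [0.4, -0.3, -0.7]
width: 23.4
tcp [528.4 113.7 169.8] jaw yaw -53.0 xdir [ 0.008  0.012 -1.   ] w 23.4 F [-0.6  0.9 -1.5] q7 -0.58 t 16.57
shift cm [ -0.03  -0.17 -22.05]
turn about x (deg), mod 90: -25.0
```

View pics/k.png

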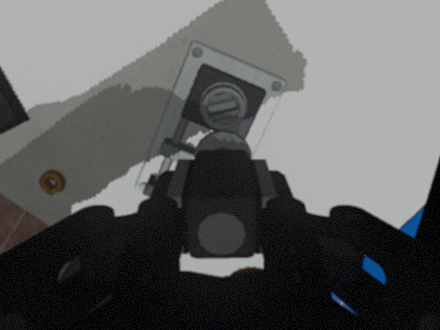

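The screw is visible with its slot at view (205,110)–(245,98). I'll measure the slot yaw to compare with the start (≈87.5°).

```bash
python3 - <<'E'
from h import *
im,T=cam('wrist')
c=im['frame'][160:230,245:325]
cv2.imwrite('pics/l.png',cv2.resize(c[:,:,::-1],None,fx=8,fy=8,interpolation=cv2.INTER_CUBIC))
E
```

```text
(no output)
```

View pics/l.png

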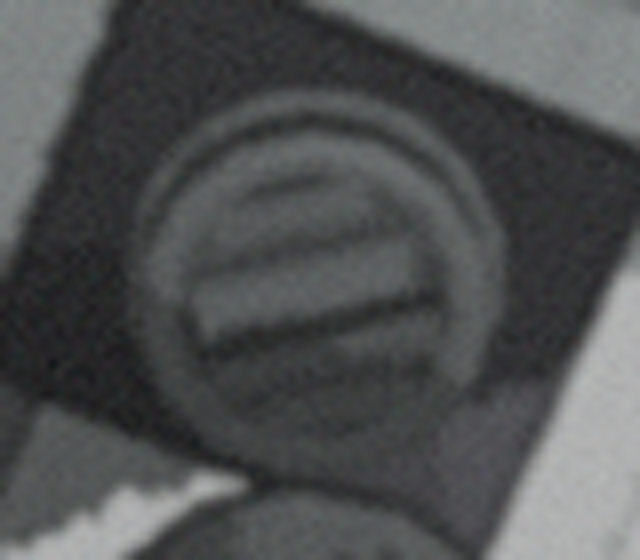

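```bash
python3 - <<'E'
from h import *
im,T=cam('wrist'); s,e,M=tool()
def ang(T,o,a,b):
    f=lambda p:onz(im,T,o[0]+p[0]/8,o[1]+p[1]/8,40)[:2]
    d=f(b)-f(a); return round(np.degrees(np.arctan2(d[1],d[0]))%180,1)
print('now',ang(T,(245,160),(200,352),(440,300)),ang(T,(245,160),(200,272),(410,235)),'block edge',ang(T,(245,160),(310,0),(640,130)), ang(T,(245,160),(640,230),(490,560)))
# rebuild the earlier camera pose (jaw 69.3deg, tcp 532.7,108.4,164)
x=np.array([.001,.011,-1]);x/=np.linalg.norm(x); a=np.radians(69.3); z=np.array([np.cos(a),np.sin(a),0]); z-=x*(x@z); z/=np.linalg.norm(z)
T0=np.eye(4); T0[:3,:3]=np.c_[x,np.cross(z,x),z]; T0[:3,3]=[532.7,108.4,164]; T0=T0@np.array(im['mount'])
print('start',ang(T0,(250,165),(185,315),(425,235)),ang(T0,(250,165),(180,255),(400,185)),'block edge',ang(T0,(250,165),(370,440),(600,300)),ang(T0,(250,165),(480,0),(600,170)),ang(T0,(250,165),(0,300),(110,450)))
goto([394.3,288.8,171],62)
E
```

```text
now 139.6 137.2 block edge 105.6 14.4
start 88.1 87.2 block edge 101.7 15.2 13.8
tcp [527.4 113.8 168.3] jaw yaw -53.0 xdir [ 0.005  0.011 -1.   ] w 23.4 F [ 0.1 -0.6 -1.1] q7 -0.58 t 16.68
shift cm [ -0.14  -0.09 -21.99]
turn about x (deg), mod 90: -25.0
```

Slot now ≈ −41.6° against 87.7° at the start, with the vice yaw at 14.5°. If zero lies along the vice's own y (104.5°), the screw went from ≈0.29 to ≈2.55 rad, i.e. at its stop, which agrees with the torque. Now I turn back to the stand's orientation.

```bash
python3 -m inch '[[0,0,0,-10.5,1.5],[0,0,0,-10.5,1.5],[0,0,0,-10.5,1.5],[0,0,0,-10.5,1.5],[0,0,0,-10.5,1.5],[0,0,0,-10.5,1.5],[0,0,0,-10.5,1.5],[0,0,0,-10.5,1.5],[0,0,0,-10.5,1.5],[0,0,0,-10.5,1.5],[0,0,0,-10,1.5],[0,0,0,0,1.5]]'; python3 -c "
from h import *
goto([395.5,289.5,171],62.5)"
```

```text
clock: 18.18
eef_pos: [516.9, 112.2, 154.1]
tool_rot: [1.767, 1.547, 2.898]
force: [-0.5, -0.4, -1.3]
width: 23.4
tcp [516.9 112.2 154.1] jaw yaw 64.8 xdir [-0.023  0.006 -1.   ] w 23.4 F [-0.5 -0.4 -1.3] q7 0.98 t 18.18
shift cm [-1.31 18.58 10.85]
turn about x (deg), mod 90: 2.3
```

```bash
python3 -m inch '[[-0.2,1.86,1.08,2.3,1.5],[-0.2,1.86,1.08,0,1.5],[-0.2,1.86,1.08,0,1.5],[-0.2,1.86,1.08,0,1.5],[-0.2,1.86,1.08,0,1.5],[-0.2,1.86,1.08,0,1.5],[-0.2,1.86,1.08,0,1.5],[-0.2,1.86,1.08,0,1.5],[-0.1,1.86,1.08,0,1.5],[0,1.86,1.08,0,1.5],[0,0,0,0,1.5],[0,0,0,0,1.5]]'
python3 - <<'E'
from h import *
im,T=cam('wrist'); goto([395.5,289.5,140],62)
for r in ctrl.pinpoint('wrist','stand_top')[:1]:
    u,v=r['xy'][0]*560,r['xy'][1]*420; print(round(r['confidence'],2),round(u),round(v),np.round(onz(im,T,u,v,18),1))
u,v=np.meshgrid(np.arange(200,360),np.arange(120,300)); u=u.ravel();v=v.ravel()
P=np.array([depth(im,T,a,b) for a,b in zip(u,v)]); c=im['frame'][v,u].astype(int).sum(1)
m=(P[:,2]>10)&(P[:,2]<27)&(c<330); Q=np.array([onz(im,T,a,b,18)[:2] for a,b in zip(u[m],v[m])]).astype(np.float32)
print(cv2.minAreaRect(Q))
cv2.imwrite('pics/m.png',cv2.resize(im['frame'][130:340,150:430,::-1],(800,600)))
E
```

```text
clock: 19.68
eef_pos: [398.2, 298.0, 168.2]
tool_rot: [2.128, 1.536, -3.112]
force: [-0.1, -0.1, -0.4]
width: 23.2
tcp [398.1 298.1 168.2] jaw yaw 59.8 xdir [-0.035 -0.001 -0.999] w 23.3 F [-0.1  0.3 -0.6] q7 0.51 t 19.73
shift cm [ 2.83 -0.3  -0.82]
turn about x (deg), mod 90: -2.2
0.7 277 203 [398.7 290.6  18. ]
((395.2234191894531, 288.5301818847656), (59.75965881347656, 60.54008102416992), 61.89268112182617)
```

The picture limit is reached, but the stand measures again at (395.2, 288.5), yaw 61.9°, as before. I'll continue numerically.

```bash
python3 -c "
from h import *
goto([396.8,289.6,80],62)"
python3 -m inch '[[1,-0.3,-0.4,-2,1.5],[2,0,-0.4,0,1.5],[2,0,0,0,1.5],[2,0,0,0,1.5],[1,0,0,0,1.5],[0,0,0,0,1.5],[0,0,0,0,1.5]]'; python3 -c "
from h import *
goto([396.8,289.6,48],62)"
```

```text
tcp [398.2 298.  168.3] jaw yaw 59.8 xdir [-0.035 -0.001 -0.999] w 23.3 F [-0.2  0.9 -1.2] q7 0.51 t 19.77
shift cm [ 8.83 -0.56 -0.64]
turn about x (deg), mod 90: -2.2
clock: 20.65
eef_pos: [399.0, 284.7, 87.3]
tool_rot: [2.084, 1.54, -3.133]
force: [1.2, -0.4, -0.5]
width: 23.6
tcp [399.  284.7  87.3] jaw yaw 61.1 xdir [-0.031 -0.    -1.   ] w 23.6 F [ 1.2 -0.4 -0.5] q7 0.58 t 20.65
shift cm [3.93 0.32 0.38]
turn about x (deg), mod 90: -0.9
```

```bash
python3 -m inch '[[0.6,0.32,0.38,-1,1.5],[0,0,0,0,1.5],[0,0,0,0,1.5]]'; python3 -c "
from h import *
goto([396.8,289.6,48],62)"
```

```text
clock: 21.02
eef_pos: [398.5, 290.9, 82.1]
tool_rot: [2.003, 1.542, 3.088]
force: [0.0, -0.2, -0.3]
width: 23.1
tcp [398.5 290.9  82.1] jaw yaw 62.2 xdir [-0.029  0.002 -1.   ] w 23.1 F [ 0.  -0.2 -0.3] q7 0.59 t 21.02
shift cm [ 3.42  0.   -0.15]
turn about x (deg), mod 90: 0.2
```

```bash
python3 -m inch '[[1,0,-0.15,0,1.5],[0.8,0,0,0,1.5],[0,0,0,0,1.5],[0,0,0,0,1.5]]'; python3 -c "
from h import *
goto([396.8,289.6,48],62)"
python3 -m inch '[[0.4,0,0,0,1.5],[0.3,0,0,0,1.5],[0,0,0,0,1.5]]'; python3 -c "
from h import *
goto([396.8,289.6,48],62)"
```

```text
clock: 21.52
eef_pos: [397.0, 289.2, 62.6]
tool_rot: [2.021, 1.541, 3.107]
force: [0.1, 0.6, -0.8]
width: 23.7
tcp [397.  289.2  62.6] jaw yaw 62.2 xdir [-0.029  0.001 -1.   ] w 23.7 F [ 0.1  0.6 -0.8] q7 0.6 t 21.52
shift cm [ 1.46 -0.01  0.05]
turn about x (deg), mod 90: 0.2
clock: 21.9
eef_pos: [396.9, 289.3, 55.4]
tool_rot: [2.011, 1.542, 3.097]
force: [0.1, 0.1, -0.9]
width: 23.6
tcp [396.9 289.3  55.4] jaw yaw 62.2 xdir [-0.029  0.001 -1.   ] w 23.6 F [ 0.1  0.1 -0.9] q7 0.6 t 21.9
shift cm [0.74 0.   0.03]
turn about x (deg), mod 90: 0.2
```

No contact at 55 (tip about 3 mm below the stand's top): going in.

```bash
python3 -m inch '[[0.4,0,0,0,1.5],[0.25,0,0,0,1.5],[0,0,0,0,1.5]]'; python3 -c "
from h import *
goto([396.8,289.6,48],62)"
python3 -m inch '[[0.2,0,0,0,1.5],[0,0,0,0,1.5]]'; python3 -c "
from h import *
goto([396.8,289.6,48],62)"
```

```text
clock: 22.28
eef_pos: [396.8, 289.4, 48.5]
tool_rot: [2.006, 1.542, 3.091]
force: [0.8, -0.0, -0.7]
width: 23.0
tcp [396.8 289.4  48.5] jaw yaw 62.2 xdir [-0.029  0.001 -1.   ] w 23.0 F [ 0.8 -0.  -0.7] q7 0.6 t 22.27
shift cm [0.05 0.01 0.02]
turn about x (deg), mod 90: 0.2
clock: 22.52
eef_pos: [397.2, 289.8, 48.5]
tool_rot: [1.954, 1.543, 3.039]
force: [-0.7, -0.6, -0.8]
width: 23.7
tcp [397.2 289.8  48.5] jaw yaw 62.2 xdir [-0.028  0.003 -1.   ] w 23.7 F [-0.7 -0.6 -0.8] q7 0.6 t 22.52
shift cm [ 0.05  0.02 -0.04]
turn about x (deg), mod 90: 0.2
```

It's seated (z stops at 48.5, 48 expected). Release, withdraw, and check.

```bash
python3 -m inch '[[0,0,0,0,3],[0,0,0,0,6],[0,0,0,0,6],[0,0,0,0,6],[-0.5,0,0,0,6],[-1.5,0,0,0,6],[-2,0,0,0,6],[-2.5,0,0,0,6],[-2.5,0,0,0,6],[-2.5,0,0,0,6],[-1.5,0,0,0,6],[0,0,0,0,6],[0,0,0,0,6],[0,0,0,0,6]]'
python3 - <<'E'
from h import *
im,T=cam('wrist'); goto([395,289,190],62)
u,v=np.meshgrid(np.arange(200,360),np.arange(120,300)); u=u.ravel();v=v.ravel()
P=np.array([depth(im,T,a,b) for a,b in zip(u,v)]); c=im['frame'][v,u].astype(int).sum(1)
for lo,hi,z in [(80,100,88),(10,27,18)]:
    m=(P[:,2]>lo)&(P[:,2]<hi)&((c<330)|(z==88)); Q=np.array([onz(im,T,a,b,z)[:2] for a,b in zip(u[m],v[m])]).astype(np.float32)
    print(z,m.sum(),np.median(P[m,2]),cv2.minAreaRect(Q))
for cn in ['wrist','scene','top']:
    if cn!='wrist': im,T=cam(cn)
    for l,z in [('key_handle',63),('stand_top',18)]:
        for r in ctrl.pinpoint(cn,l)[:1]:
            a,b=r['xy'][0]*560,r['xy'][1]*420; print(cn,l,round(r['confidence'],2),np.round(onz(im,T,a,b,z),1))
E
```

```text
clock: 24.28
eef_pos: [401.1, 289.3, 188.5]
tool_rot: [1.821, 1.546, 2.906]
force: [-0.3, -0.2, -0.4]
width: 59.7
tcp [401.  289.2 188.3] jaw yaw 62.2 xdir [-0.025  0.006 -1.   ] w 60.0 F [-0.  -0.3  0.2] q7 0.55 t 24.32
shift cm [-0.15  0.52 -0.3 ]
turn about x (deg), mod 90: 0.2
88 1096 86.71834237702873 ((396.2742004394531, 289.613037109375), (23.219654083251953, 23.977014541625977), 61.420528411865234)
18 3131 16.585249781810603 ((395.3876647949219, 288.42462158203125), (59.75355529785156, 60.02664566040039), 62.02888870239258)
wrist key_handle 0.89 [395.  287.9  63. ]
wrist stand_top 0.93 [395.8 291.2  18. ]
scene key_handle 0.97 [390.4 288.5  63. ]
scene stand_top 0.7 [384.  292.3  18. ]
```

```bash
python3 -c "
from h import *
print(ctrl.finish_job())"
```

```text
the job is handed in; nothing more can be done
None
```

The screw was tightened to its stop in two bites, the key is back upright in its stand, and the job was handed in at about 24.4 s. No verdict was reported.

- **First bite:** I took the key from the stand, seated it in the slot and turned about 75°. I then let go, and the picture showed the key standing by itself clear of the fingers.
- **Second bite:** I re-gripped and turned on until the torque jumped from about 0.1 to 1.26 N m, after about 150° of tool turn in total, which I take as the stop.
- **Screw angle:** the slot itself had turned only about 129°. That comes out near 2.5 rad if the slot's zero lies along the vice's own y. I assumed that zero, so the torque jump is the firmer evidence.
- **Key in the stand:** the wrist camera showed the handle top 1.5 mm from the stand's centre and 70.1 mm above its top, where 70 mm means fully seated. The gripper was open and well clear above.

**Checks that failed or disagreed:**
- After the release, the scene camera's network points for the key and the stand were 4 to 11 mm off the wrist measurement. They had been similarly off earlier, so I relied on the wrist.
- The top camera returned no detection in that last check.
- I had reached the limit of 12 viewed pictures, so I checked the final placing by measurement only.

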